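# Pin the lid back on the wooden chest

## Task

The chest stands on its end with its loose lid set against it, and the lid's hinge knuckle is lined up between the chest's two knuckles. Take the long wooden hinge pin (the long one with a collar and a knob) out of the rack and slide it down through all three knuckles until its collar rests on the top knuckle, then let go. Leave the short pin where it is in the rack, and do not knock the lid over.

Things in the scene. Friction and masses are not known exactly. Their poses are not given: they have to be found in the camera images.
- pin_grip (a point): Centre of the knob of the long pin: loose, pale wood, 60 g, upright in the rack. From below: tapered tip, shaft 16 mm thick, 110 long; round collar 50 wide, 8 thick; knob 28 wide, 50 tall. This point is 25 mm above the collar's top, 33 above its underside, 143 above the tip; z up the pin. The rack's row of holes lies along world y to 0.35 rad: the knob's +x and -x sides are free.
- short_pin_grip (a point): Knob centre of the short pin: same knob and collar, shaft only 60 mm, so it stands 50 mm lower. The dark wooden rack, 250 x 70 mm, 50 high, has a row of three 40 mm deep holes, 80 mm apart, bottoms 10 mm above the bench: one each for the long pin, the short pin and a plain dowel (144 mm long, 16 thick, no collar or knob), in any order.
- hinge_top (a point): Centre of the top knuckle's mouth, level with its rim, 140 mm above the bench; axis vertical, z up. Three steel rings in line, 40 mm outside, 30 inside: chest knuckle 0 to 35 mm below this point, lid's 40 to 80, second chest knuckle 85 to 120. The chest is a fixed pale wooden box on end, 200 wide, 110 deep, 140 high; no part of it or the lid is higher than 142 mm.
- lid_knuckle (a point): Middle of the lid's steel knuckle (30 mm bore, 40 mm tall), on its axis, z up, 60 mm below hinge_top at the start. The lid is a loose wooden board, 200 x 128 x 12 mm, 0.4 kg, standing upright against the open side of the chest behind a low batten.
Mind the look-alikes: they are no part of the job. What is shaped like the part that bears pin_grip but blue or green is not meant.

How it is judged:
By the outcome, as a careful person would: the job done as asked, in the order asked, and still so for the second after the job is handed in, with the robot touching nothing.
It also fails if it takes over 46 s, if anything falls off the work surface, if the arm or the gripper's body presses on something with over 40 N, if the wrist force passes 120 N, or if a joint passes its speed limit or range.

## Robot

A 6-joint arm with a two-finger parallel gripper is mounted at the origin on the work surface. World frame = base frame: x ahead of the robot, y to its left, z up, the work surface at z = 0. Lengths are in m, angles in rad, forces in N, time in s.
With the tool pointing down it reaches from about 0.325 to 0.775 m from the base axis. Payload 5.5 kg.
Tool frame: the origin (TCP) lies midway between the tips of the shut fingers; the grasp point (between the pads) lies 19 mm behind it; z points along the fingers, y is the direction in which the jaws open and shut (so a half turn about z gives the same grasp; the last joint's range is limited). The gripper opens to 88 mm and grips with 3 to 60 N. Pads are 20 mm wide; open, the fingers measure 115 mm over their backs; the gripper's body (75 mm by 178 mm) begins 61 mm behind the grasp point.
Start: joints at [1.196, 0.091, 1.231, -0, 1.82, -0.057], TCP at [0.187, 0.57, 0.223] pointing down, gripper open.
Joint ranges: [-2.87, 2.87], [-0.86, 2.18], [0.17, 2.46], [-1.51, 4.65], [0.06, 2.69], [-2.65, 2.65]. Speed limits (rad/s): [2.57, 2.57, 3.01, 3.14, 3.14, 3.14].

## Interface

Orientations are given as a rotation vector (axis times angle).
In Python, from plant import r, viewer, workorder gives the robot as it stands.
- The arm moves only by the tool carry_out, never from a script. Its argument "commands" is a list of rows, each a list of 4 numbers: the shift along the tool's x, y, z in m, then the turn about the tool's z in rad. A call has 1 to 5 rows; each row shifts and turns the commanded pose from where the row before left it, along the tool's axes as they then stand; what a row does not reach is not made up. A row lasts 1/12 s, in which the tool goes at most 41.7 mm and 7.16 degrees, less where a joint would pass 70% of its speed; a pose out of reach is approached as far as the arm can. A call is refused whole if a number of a shift passes 0.0417 or a number of a turn 0.125, either way. A call with a gripper value outside its range is refused whole. "jaw" is the finger opening in m, from 0 to 0.0878, set as the call begins (left out, the last holds). The fingers move at their own pace and stop on an object; "force" is the grip in N (left out, the last holds). Time passes only in rows, so rows that do not move let the fingers close. It gives the time, the measured TCP pose, the force and the opening at its end, in the units of the state.
- r.read_state(): the state, without advancing time (a new reading comes with each control period).
- viewer.capture(name): name is "scene" or "top" or "wrist"; returns (picture, depth): 480x640x3 uint8, blue, green, red; 480x640 float32, m along the optical axis (not along the pixel's ray), 0 where there is no reading.
- viewer.calibration(name): a dict with "fov_y" (degrees; the focal length in pixels is half the picture's height over the tangent of half this angle, whatever the lens; pixels are square), "cx", "cy" (the principal point, pixels), "R" (3x3) and "t" (3): a world point X has camera coordinates R X + t. Camera axes: x right, y down, z forward; pixel columns grow to the right and rows downward; lengths in m; the calibration is good to about 2 mm. The wrist camera is an equidistant fisheye: a pixel r from the principal point sees the ray r / f radians off the axis. A picture is of the moment at which its call begins: read the wrist's pose just before it. calibration takes no time and is no camera call; for the wrist camera it gives the pose at the moment of the call.
- workorder.sign_off(): hands the job in, once; it reports no verdict.
The state is a dict: "clock": time; "joint_pos": joint angles; "joint_velocities": joint speeds; "joint_torque": joint torques, N m; "ee_pos": TCP position; "ee_rot": TCP orientation; "force": force on the tool from outside, world axes, zero at the start; "wrist_torque": the same for the moment, N m; "finger_gap": opening from 0.0 (shut) to 1.0 (fully open).
Only numpy, scipy, OpenCV 4.12 (cv2) and the standard library are available. Lean on these libraries where they do the work, as an engineer would, in place of code of your own. Each camera call takes 0.05 s, during which the arm holds its last target. There are 200 camera calls.

## Working session

There is one attempt and no reset: what is moved stays moved. The work goes in short steps, Python scripts to look and compute and a tool call to move; the robot and the scene stay as the last step left them, time stands still between calls to the robot, and variables do not carry over. Pictures are saved under pics/ and viewed, about 8 in all and at most 12, crops included, and the job is handed in when it is done.

Besides the shell and the picture viewer there is one more tool, called by a JSON object that holds its "api" and its "payload", one argument or row to a line. carry_out: Moves the arm, as the interface text tells. Its arguments: {"type":"object","properties":{"commands":{"type":"array"},"jaw":{"type":"number"},"force":{"type":"number"}},"required":["commands"]}

```bash
mkdir -p pics; ls; cat > h.py <<'E'
import numpy as np, cv2
from plant import r, viewer, workorder
def cap(n, save=None):
    c=viewer.calibration(n); p,d=viewer.capture(n)
    np.savez(f'/tmp/{n}.npz',p=p,d=d,**{k:np.array(v) for k,v in c.items()})
    if save: cv2.imwrite(f'pics/{save}.png',p)
    return p,d,c
def load(n):
    z=np.load(f'/tmp/{n}.npz'); return z['p'],z['d'],{k:z[k] for k in('fov_y','cx','cy','R','t')}
def ray(c,u,v,fish=False):
    f=240/np.tan(np.radians(c['fov_y'])/2); a=np.array([u-c['cx'],v-c['cy']],float)
    if fish:
        rr=np.linalg.norm(a)+1e-9; th=rr/f; d=np.r_[a/rr*np.sin(th),np.cos(th)]
    else: d=np.r_[a/f,1]
    R=np.array(c['R']); return -R.T@np.array(c['t']), R.T@d
def plane(c,u,v,z,fish=False):
    o,d=ray(c,u,v,fish); return o+d*(z-o[2])/d[2]
def cloud(c,d):
    f=240/np.tan(np.radians(c['fov_y'])/2); v,u=np.mgrid[:480,:640]
    X=np.stack([(u-c['cx'])/f*d,(v-c['cy'])/f*d,d],-1)
    return (X-np.array(c['t']))@np.array(c['R'])
E
python3 - <<'E'
from h import *
s=r.read_state(); print(s)
a,_,c=cap('scene'); b,_,c2=cap('top'); print(c,c2)
cv2.imwrite('pics/a1.png',a); cv2.imwrite('pics/b1.png',b)
E
```

```text
pics
{'clock': 0.0, 'joint_pos': array([ 1.19629517e+00,  9.18521683e-02,  1.23188739e+00, -2.61956871e-07,
        1.81975960e+00, -5.67224259e-02]), 'joint_velocities': array([ 1.58358585e-04,  1.90892947e-03,  1.54676377e-04,  1.20968995e-03,
       -2.83283045e-04, -2.59205023e-05]), 'joint_torque': array([-2.86989052e-04, -4.46453476e+01, -4.06451797e+01,  6.99472683e-02,
        2.91052507e-02, -1.45012764e-04]), 'ee_pos': array([0.18738394, 0.56968721, 0.22151001]), 'ee_rot': array([-4.97003387e-01, -3.10161609e+00,  2.92510512e-03]), 'force': array([-0.50742822, -0.48740657,  0.69621688]), 'wrist_torque': array([ 0.01303616, -0.02219971, -0.01304336]), 'finger_gap': 1.0002744784947617}
{'fov_y': 44.97662630490812, 'cx': 325.3395305973646, 'cy': 239.20590799485387, 'R': array([[ 0.71001504,  0.704154  , -0.00676662],
       [ 0.57302826, -0.58332957, -0.57564332],
       [-0.40928871,  0.40483795, -0.81767291]]), 't': array([-0.34984776, -0.18188774,  1.49102312])} {'fov_y': 42.58262346678987, 'cx': 318.2894898101983, 'cy': 246.50513568362746, 'R': array([[-0.00436267, -0.99995634, -0.00826308],
       [-0.99645507,  0.00504132, -0.08397542],
       [ 0.08401341,  0.00786743, -0.99643357]]), 't': array([0.0321787 , 0.48703374, 1.16312115])}
```

View pics/a1.png

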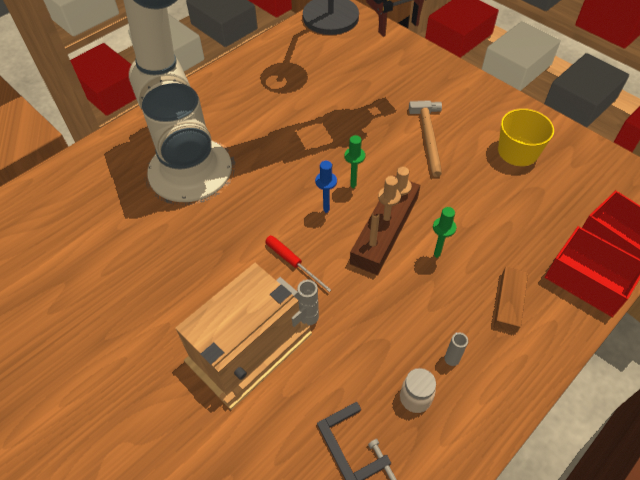

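View pics/b1.png

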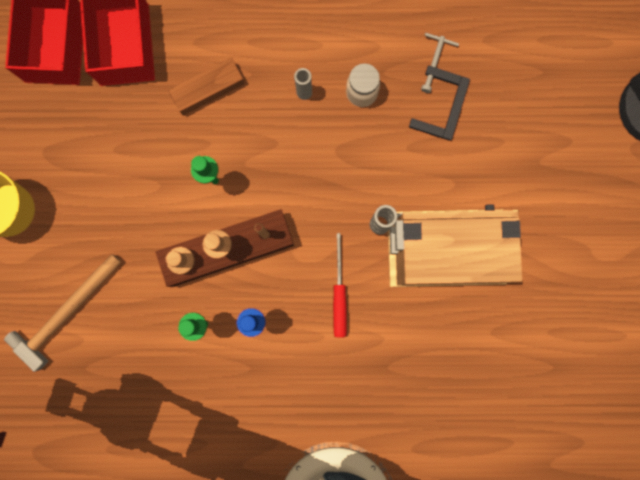

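Candidates in the scene view are the pale-wood pins at (390,188) in the middle hole and (402,178) in the end hole. The plain dowel is at (374,230), and the blue and green pins are look-alikes. In the top view the pale pins are at (217,243) and (180,260), the dowel is at (263,230) and the hinge ring is at (385,218). Next I'll get heights from depth.

```bash
python3 - <<'E'
from h import *
for n,bx in(('top',[(217,243,22),(180,260,22),(263,230,18),(385,218,22)]),('scene',[(390,188,16),(402,178,16),(374,230,16),(307,290,16)])):
    p,d,c=load(n); X=cloud(c,d)
    for u,v,w in bx:
        P=X[v-w:v+w,u-w:u+w].reshape(-1,3); P=P[(d[v-w:v+w,u-w:u+w].ravel()>0)]
        zt=np.percentile(P[:,2],99.3); Q=P[P[:,2]>zt-.006]
        print(n,u,v,'ztop',zt.round(4),'c',Q.mean(0).round(4),'mid',((Q.max(0)+Q.min(0))/2).round(4),'ext',np.ptp(Q,axis=0).round(3),len(Q))
a,_,_=load('scene'); cv2.imwrite('pics/a2.png',cv2.resize(a[150:340,270:450],None,fx=3.1,fy=3.1,interpolation=cv2.INTER_CUBIC))
E
```

```text
top 217 243 ztop 0.1798 c [0.4843 0.2067 0.1772] mid [0.4843 0.2067 0.1779] ext [0.027 0.027 0.008] 196
top 180 260 ztop 0.1301 c [0.4588 0.2824 0.1272] mid [0.4586 0.2827 0.1291] ext [0.027 0.026 0.01 ] 176
top 263 230 ztop 0.1516 c [0.5089 0.1303 0.1502] mid [0.5098 0.1315 0.1509] ext [0.016 0.016 0.011] 31
top 385 218 ztop 0.1424 c [ 0.5189 -0.1024  0.1392] mid [ 0.5192 -0.0966  0.1403] ext [0.06  0.054 0.008] 348
scene 390 188 ztop 0.1785 c [0.4873 0.2057 0.1756] mid [0.4867 0.2057 0.177 ] ext [0.027 0.027 0.009] 106
scene 402 178 ztop 0.1785 c [0.4876 0.2059 0.1757] mid [0.4867 0.2057 0.177 ] ext [0.027 0.027 0.009] 103
scene 374 230 ztop 0.1507 c [0.5146 0.1273 0.149 ] mid [0.5131 0.1286 0.1494] ext [0.013 0.014 0.009] 28
scene 307 290 ztop 0.1413 c [ 0.5303 -0.0993  0.1379] mid [ 0.5301 -0.1014  0.1399] ext [0.044 0.066 0.009] 205
```

View pics/a2.png

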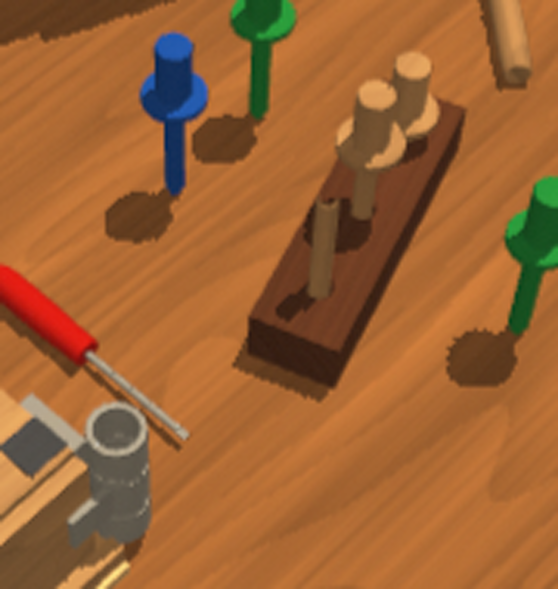

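The crop confirms the choice. The long pin is the pale one in the middle hole: its knob top is at 0.179 m, against 0.178 expected. The short pin, at the end, tops out at 0.130 m. Next I'll fit the hinge ring and work out the first moves.

```bash
cat >> h.py <<'E'
from scipy.spatial.transform import Rotation as Ro
def delta(target, ydir=None):
    s=r.read_state(); R=Ro.from_rotvec(s['ee_rot']).as_matrix()
    print('t',s['clock'],'pos',s['ee_pos'].round(4),'F',s['force'].round(1),'gap',round(s['finger_gap']*87.8,1),'zaxis',R[:,2].round(3))
    print('tool shift',(R.T@(np.array(target)-s['ee_pos'])).round(4))
    print('x axis',R[:,0].round(3),'y axis',R[:,1].round(3))
    if ydir is not None:
        a=R.T@np.r_[ydir,0]; t=np.arctan2(-a[0],a[1]); t=(t+np.pi/2)%np.pi-np.pi/2; print('turn',t.round(3),'j6',s['joint_pos'][5])
E
python3 - <<'E'
from h import *
from scipy.optimize import least_squares
for n,u,v in(('top',385,218),('scene',307,288)):
    p,d,c=load(n); X=cloud(c,d); w=24
    P=X[v-w:v+w,u-w:u+w]; hsv=cv2.cvtColor(p,cv2.COLOR_BGR2HSV)[v-w:v+w,u-w:u+w]
    m=(hsv[...,1]<90)&(abs(P[...,2]-.138)<.007)&(P[...,1]>-.105+.0) if n=='x' else (hsv[...,1]<90)&(abs(P[...,2]-.138)<.007)
    Q=P[m]; ctr=np.array([.525,-.083])
    for _ in range(6):
        k=np.hypot(*(Q[:,:2]-ctr).T); K=Q[(k<.024)&(k>.01)]
        s=least_squares(lambda q:np.hypot(K[:,0]-q[0],K[:,1]-q[1])-.0175,ctr,loss='soft_l1',f_scale=.002); ctr=s.x
    print(n,len(Q),len(K),ctr.round(4),'r',np.percentile(np.hypot(*(K[:,:2]-ctr).T),[5,50,95]).round(4),K[:,2].mean())
delta([.4855,.206,.24],[.95,.315])
E
```

```text
top 413 195 [ 0.5293 -0.088 ] r [0.0149 0.0174 0.0202] 0.13823155166068732
scene 319 175 [ 0.5326 -0.0895] r [0.0145 0.0177 0.021 ] 0.13710833124650615
t 0.1 pos [0.1874 0.5697 0.2216] F [ 0.1  0.2 -0.5] gap 87.9 zaxis [-0.001 -0.002 -1.   ]
tool shift [-0.3968 -0.2524 -0.018 ]
x axis [-0.95   0.313  0.   ] y axis [ 0.313  0.95  -0.002]
turn 0.933 j6 -0.0566644081397725
```

{"api": "carry_out", "payload": {
  "commands": [
    [-0.033, -0.021, -0.0015, 0],
    [-0.033, -0.021, -0.0015, 0],
    [-0.033, -0.021, -0.0015, 0],
    [-0.033, -0.021, -0.0015, 0],
    [-0.033, -0.021, -0.0015, 0]
  ],
  "jaw": 0.0878
}}

```text
clock: 0.52
ee_pos: [0.312, 0.4171, 0.2297]
ee_rot: [-0.496, -3.102, 0.001]
force: [1.6, -0.4, 0.7]
finger_gap: 1.0
```

{"api": "carry_out", "payload": {
  "commands": [
    [-0.033, -0.021, -0.0015, 0],
    [-0.033, -0.021, -0.0015, 0],
    [-0.033, -0.021, -0.0015, 0],
    [-0.033, -0.021, -0.0015, 0],
    [-0.033, -0.021, -0.0015, 0]
  ]
}}

```text
clock: 0.93
ee_pos: [0.4361, 0.2656, 0.2374]
ee_rot: [-0.497, -3.102, 0.0]
force: [0.5, 0.4, 0.5]
finger_gap: 1.003
```

{"api": "carry_out", "payload": {
  "commands": [
    [-0.033, -0.021, -0.0015, 0],
    [-0.033, -0.021, -0.0015, 0],
    [0, 0, 0, 0.12],
    [0, 0, 0, 0.12],
    [0, 0, 0, 0.12]
  ]
}}

```text
clock: 1.35
ee_pos: [0.4853, 0.2058, 0.2399]
ee_rot: [-1.056, -2.958, 0.001]
force: [0.2, 0.6, -0.5]
finger_gap: 1.0
```

{"api": "carry_out", "payload": {
  "commands": [
    [0, 0, 0, 0.12],
    [0, 0, 0, 0.12],
    [0, 0, 0, 0.12],
    [0, 0, 0, 0.12],
    [0, 0, 0, 0.09]
  ]
}}

```text
clock: 1.77
ee_pos: [0.4848, 0.2068, 0.2401]
ee_rot: [-1.843, -2.544, 0.001]
force: [0.4, -0.5, 0.1]
finger_gap: 0.997
```

{"api": "carry_out", "payload": {
  "commands": [
    [0, 0, 0, 0],
    [0, 0, 0, 0],
    [0, 0, 0, 0]
  ]
}}

```text
clock: 2.02
ee_pos: [0.4848, 0.2068, 0.2404]
ee_rot: [-1.832, -2.552, 0.001]
force: [0.2, 0.1, 0.2]
finger_gap: 1.001
```

```bash
python3 - <<'E'
from h import *
delta([.4855,.206,.138],[.95,.315])
cap('wrist','w1')
E
```

```text
t 2.0167 pos [0.4848 0.2068 0.2404] F [0.2 0.1 0.2] gap 87.8 zaxis [-0. -0. -1.]
tool shift [-0.001   0.0004  0.1024]
x axis [-0.32   0.947 -0.   ] y axis [ 0.947  0.32  -0.   ]
turn 0.006 j6 0.012891252780808623
```

View pics/w1.png

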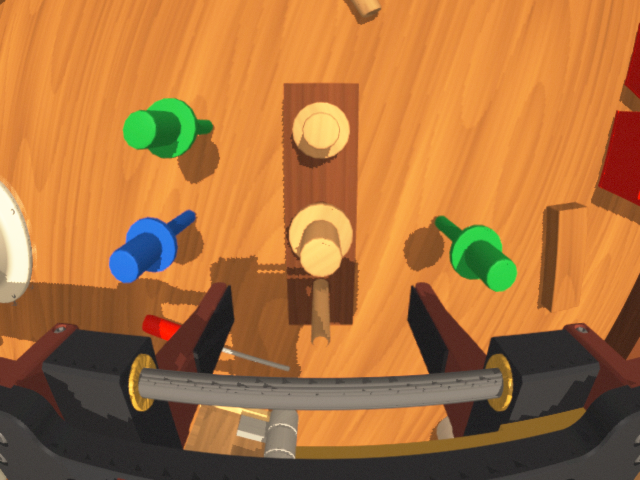

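The wrist picture shows the long knob's top near (321,258), centred between the fingertips at columns 225 and 420. The rack is aligned and the path down is free. I'll check the position with a ray cast before descending.

```bash
python3 - <<'E'
from h import *
p,d,c=load('wrist'); print(plane(c,321,258,.178,True).round(4), plane(c,321,130,.128,True).round(4), plane(c,321,130,.128,True)-0)
E
```

```text
[0.4846 0.208  0.178 ] [0.459 0.284 0.128] [0.45895065 0.28397981 0.128     ]
```

{"api": "carry_out", "payload": {
  "commands": [
    [0, 0, 0.025, 0],
    [0, 0, 0.025, 0],
    [0, 0, 0.025, 0],
    [0, 0, 0.0265, 0],
    [0, 0, 0, 0]
  ]
}}

```text
clock: 2.48
ee_pos: [0.4823, 0.2059, 0.1328]
ee_rot: [-1.83, -2.547, 0.012]
force: [-0.3, -0.1, -0.7]
finger_gap: 1.001
```

{"api": "carry_out", "payload": {
  "commands": [
    [0, 0, 0, 0],
    [0, 0, 0, 0]
  ]
}}

```text
clock: 2.65
ee_pos: [0.4854, 0.207, 0.1409]
ee_rot: [1.834, 2.55, 0.002]
force: [-0.0, -0.3, 0.3]
finger_gap: 0.998
```

{"api": "carry_out", "payload": {
  "commands": [
    [0, 0, 0, 0],
    [0, 0, 0, 0],
    [0, 0, 0, 0],
    [0, 0, 0, 0],
    [0, 0, 0, 0]
  ],
  "jaw": 0.015,
  "force": 20
}}

```text
clock: 3.07
ee_pos: [0.4851, 0.2069, 0.1397]
ee_rot: [1.835, 2.549, 0.001]
force: [-0.6, -0.2, -0.6]
finger_gap: 0.661
```

{"api": "carry_out", "payload": {
  "commands": [
    [0, 0, 0, 0],
    [0, 0, 0, 0],
    [0, 0, 0, 0]
  ]
}}

```text
clock: 3.32
ee_pos: [0.4849, 0.2068, 0.1391]
ee_rot: [-1.835, -2.55, 0.0]
force: [0.6, 0.1, 0.7]
finger_gap: 0.432
```

{"api": "carry_out", "payload": {
  "commands": [
    [0, 0, 0, 0],
    [0, 0, 0, 0],
    [0, 0, 0, 0],
    [0, 0, 0, 0]
  ]
}}

```text
clock: 3.65
ee_pos: [0.4849, 0.2069, 0.1391]
ee_rot: [-1.835, -2.55, 0.0]
force: [-0.2, 0.0, -0.7]
finger_gap: 0.319
```

{"api": "carry_out", "payload": {
  "commands": [
    [0, 0, -0.005, 0],
    [0, 0, -0.01, 0],
    [0, 0, -0.01, 0],
    [0, 0, 0, 0],
    [0, 0, 0, 0]
  ]
}}

```text
clock: 4.07
ee_pos: [0.4855, 0.2071, 0.1658]
ee_rot: [1.834, 2.549, 0.003]
force: [0.3, 0.2, -1.0]
finger_gap: 0.316
```

Gripped: the opening is 28 mm, the width of the knob. Lifting.

{"api": "carry_out", "payload": {
  "commands": [
    [0, 0, -0.015, 0],
    [0, 0, -0.02, 0],
    [0, 0, -0.025, 0],
    [0, 0, -0.025, 0],
    [0, 0, -0.025, 0]
  ]
}}

```text
clock: 4.48
ee_pos: [0.4847, 0.2068, 0.2748]
ee_rot: [-1.835, -2.549, 0.001]
force: [0.4, 0.5, -0.1]
finger_gap: 0.316
```

{"api": "carry_out", "payload": {
  "commands": [
    [0, 0, -0.02, 0],
    [0, 0, -0.015, 0],
    [0, 0, 0, 0],
    [0, 0, 0, 0],
    [0, 0, 0, 0]
  ]
}}

```text
clock: 4.9
ee_pos: [0.4848, 0.2068, 0.3075]
ee_rot: [-1.835, -2.549, 0.003]
force: [-0.3, 0.8, -0.4]
finger_gap: 0.316
```

```bash
python3 - <<'E'
from h import *
delta([.531,-.0887,.31])
a,_,_=cap('scene'); b,_,_=cap('wrist')
cv2.imwrite('pics/m1.png',np.hstack([cv2.resize(a[60:340,230:470],(340,400)),cv2.resize(b[80:480,100:540],(440,400))]))
E
```

```text
t 4.9 pos [0.4848 0.2068 0.3075] F [-0.3  0.8 -0.4] gap 27.8 zaxis [-0.002 -0.001 -1.   ]
tool shift [-0.2949 -0.05   -0.0023]
x axis [-0.317  0.948 -0.   ] y axis [ 0.948  0.317 -0.002]
```

View pics/m1.png

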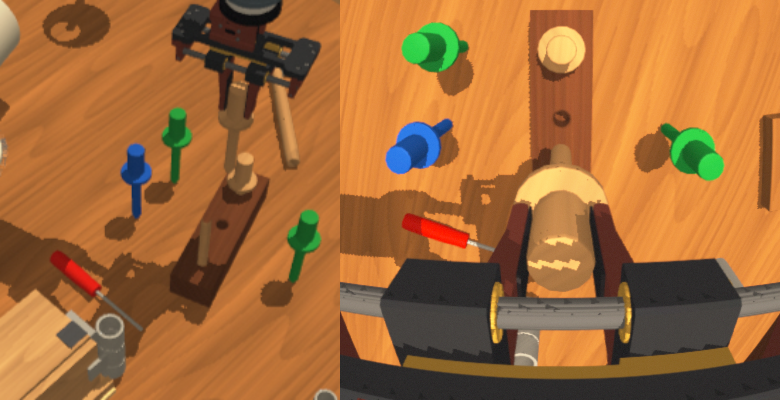

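The pin is held upright, and the short pin and dowel are still in the rack. Carrying it over the hinge at about (0.530, -0.088).

{"api": "carry_out", "payload": {
  "commands": [
    [-0.015, -0.003, 0, 0],
    [-0.03, -0.005, 0, 0],
    [-0.03, -0.005, 0, 0],
    [-0.03, -0.005, 0, 0],
    [-0.03, -0.005, 0, 0]
  ]
}}

```text
clock: 5.42
ee_pos: [0.5057, 0.0703, 0.3077]
ee_rot: [-1.834, -2.549, 0.002]
force: [-0.6, 0.3, 0.1]
finger_gap: 0.313
```

{"api": "carry_out", "payload": {
  "commands": [
    [-0.03, -0.005, 0, 0],
    [-0.03, -0.005, 0, 0],
    [-0.03, -0.005, 0, 0],
    [-0.03, -0.005, 0, 0],
    [-0.02, -0.004, 0, 0]
  ]
}}

```text
clock: 5.83
ee_pos: [0.5274, -0.0713, 0.3074]
ee_rot: [-1.836, -2.547, 0.002]
force: [1.0, 1.3, -0.1]
finger_gap: 0.317
```

{"api": "carry_out", "payload": {
  "commands": [
    [-0.013, -0.003, 0, 0],
    [-0.006, -0.001, 0, 0],
    [0, 0, 0, 0],
    [0, 0, 0, 0],
    [0, 0, 0, 0]
  ]
}}

```text
clock: 6.25
ee_pos: [0.5299, -0.087, 0.3092]
ee_rot: [-1.833, -2.551, -0.001]
force: [-0.0, 0.2, -0.1]
finger_gap: 0.317
```

{"api": "carry_out", "payload": {
  "commands": [
    [0, 0, 0, 0],
    [0, 0, 0, 0]
  ]
}}

```text
clock: 6.42
ee_pos: [0.5299, -0.0872, 0.3094]
ee_rot: [1.833, 2.551, 0.0]
force: [0.8, -0.3, -0.2]
finger_gap: 0.311
```

```bash
python3 - <<'E'
from h import *
delta([.5297,-.0883,.30])
a,da,ca=cap('scene'); b,_,_=cap('wrist'); t,_,_=cap('top')
cv2.imwrite('pics/m2.png',np.hstack([cv2.resize(a[120:360,220:400],(375,500),interpolation=cv2.INTER_CUBIC),cv2.resize(b[80:480,150:490],(425,500))]))
# pin in scene cloud: shaft axis
X=cloud(ca,da); hsv=cv2.cvtColor(a,cv2.COLOR_BGR2HSV)
m=(abs(X[...,0]-.53)<.03)&(abs(X[...,1]+.088)<.03)&(da>0)
for lo,hi in((.172,.19),(.19,.21),(.21,.23),(.23,.25),(.25,.275),(.29,.3)):
    Q=X[m&(X[...,2]>lo)&(X[...,2]<hi)]
    if len(Q): print(lo,hi,len(Q),Q.mean(0).round(4),np.ptp(Q,axis=0).round(3))
E
```

```text
t 6.4167 pos [ 0.5299 -0.0872  0.3094] F [ 0.8 -0.3 -0.2] gap 27.3 zaxis [ 0.  0. -1.]
tool shift [-0.001  -0.0006  0.0094]
x axis [-0.319  0.948 -0.   ] y axis [0.948 0.319 0.   ]
0.172 0.19 8 [ 0.5351 -0.0909  0.1861] [0.007 0.007 0.011]
0.19 0.21 49 [ 0.5357 -0.0905  0.2009] [0.014 0.012 0.019]
0.21 0.23 52 [ 0.5351 -0.0903  0.2206] [0.013 0.016 0.019]
0.23 0.25 49 [ 0.5355 -0.091   0.2402] [0.014 0.012 0.019]
0.25 0.275 35 [ 0.5353 -0.0912  0.2563] [0.012 0.012 0.014]
0.29 0.3 258 [ 0.5388 -0.0977  0.2961] [0.045 0.045 0.01 ]
```

View pics/m2.png

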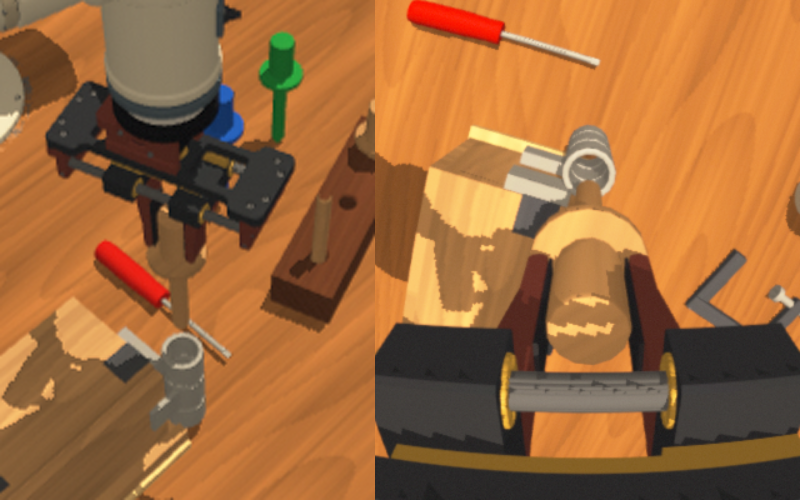

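The shaft is vertical in the cloud, with the same xy at every height. The wrist view shows the ring mouth at crop (588,170), about (320,216) in the full picture, directly behind the pin.

```bash
python3 - <<'E'
from h import *
p,d,c=load('wrist')
for v in (214,216,218): print(plane(c,320.4,v,.14,True).round(4))
# ring cloud from wrist depth rim
f=240/np.tan(np.radians(c['fov_y'])/2)
P=[]
hsv=cv2.cvtColor(p,cv2.COLOR_BGR2HSV)
for v in range(185,240):
  for u in range(290,350):
    if d[v,u]>0 and hsv[v,u,1]<80:
      o,g=ray(c,u,v,True); k=np.array(c['R'])@g; X=o+g*d[v,u]/k[2]
      if abs(X[2]-.14)<.004: P.append(X)
P=np.array(P)
for Q in (P,):
  print(len(Q),Q.mean(0).round(4),Q.min(0).round(4),Q.max(0).round(4))
from scipy.optimize import least_squares
s=least_squares(lambda q:np.hypot(P[:,0]-q[0],P[:,1]-q[1])-.0175,[.53,-.088],loss='soft_l1',f_scale=.001);print(s.x.round(4))
E
```

```text
[ 0.5283 -0.083   0.14  ]
[ 0.5289 -0.0847  0.14  ]
[ 0.5295 -0.0865  0.14  ]
652 [ 0.525  -0.0886  0.1388] [ 0.5064 -0.116   0.1361] [ 0.5491 -0.0673  0.1415]
[ 0.5293 -0.0885]
```

The wrist ring fit gives (0.5293, -0.0885), which agrees with the top view. Centring by 1 mm, then descending in stages while I watch the force.

{"api": "carry_out", "payload": {
  "commands": [
    [-0.001, -0.0005, 0.01, 0],
    [0, 0, 0.015, 0],
    [0, 0, 0.015, 0],
    [0, 0, 0.01, 0],
    [0, 0, 0, 0]
  ]
}}

```text
clock: 6.98
ee_pos: [0.5289, -0.0891, 0.2557]
ee_rot: [-1.833, -2.546, 0.003]
force: [0.4, 0.1, -0.5]
finger_gap: 0.318
```

{"api": "carry_out", "payload": {
  "commands": [
    [0, 0, 0, 0],
    [0, 0, 0, 0]
  ]
}}

```text
clock: 7.15
ee_pos: [0.5298, -0.0893, 0.2599]
ee_rot: [1.835, 2.549, 0.001]
force: [-0.4, -0.2, -0.2]
finger_gap: 0.314
```

```bash
python3 - <<'E'
from h import *
delta([.5295,-.0883,.161])
a,da,ca=cap('scene'); cv2.imwrite('pics/m3.png',cv2.resize(a[200:360,240:380],(525,600),interpolation=cv2.INTER_CUBIC))
E
```

```text
t 7.15 pos [ 0.5298 -0.0893  0.2599] F [-0.4 -0.2 -0.2] gap 27.6 zaxis [ 0.001 -0.    -1.   ]
tool shift [ 0.0011 -0.0001  0.0989]
x axis [-0.317  0.948 -0.001] y axis [0.948 0.317 0.001]
```

View pics/m3.png

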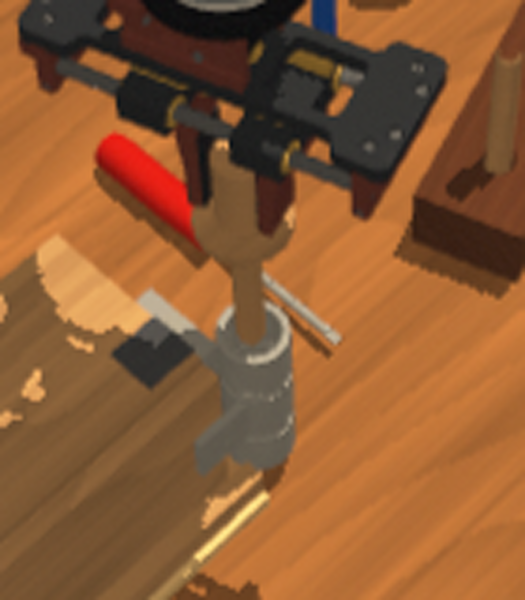

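The tip is inside the ring mouth, at about crop (250,340) with the mouth centred near (253,333). Going down.

{"api": "carry_out", "payload": {
  "commands": [
    [0.001, 0, 0.01, 0],
    [0, 0, 0.01, 0],
    [0, 0, 0.01, 0],
    [0, 0, 0.008, 0],
    [0, 0, 0, 0]
  ]
}}

```text
clock: 7.62
ee_pos: [0.5285, -0.0881, 0.218]
ee_rot: [-1.833, -2.546, 0.003]
force: [-1.1, -0.1, -0.7]
finger_gap: 0.314
```

{"api": "carry_out", "payload": {
  "commands": [
    [0, 0, 0.01, 0],
    [0, 0, 0.01, 0],
    [0, 0, 0.01, 0],
    [0, 0, 0.008, 0],
    [0, 0, 0, 0]
  ]
}}

```text
clock: 8.03
ee_pos: [0.5285, -0.0881, 0.1803]
ee_rot: [-1.833, -2.547, 0.002]
force: [0.0, 0.2, -0.3]
finger_gap: 0.314
```

{"api": "carry_out", "payload": {
  "commands": [
    [0, 0, 0.008, 0],
    [0, 0, 0.006, 0],
    [0, 0, 0, 0],
    [0, 0, 0, 0]
  ]
}}

```text
clock: 8.37
ee_pos: [0.5293, -0.0882, 0.1688]
ee_rot: [-1.835, -2.549, 0.0]
force: [0.4, 0.7, 0.5]
finger_gap: 0.318
```

{"api": "carry_out", "payload": {
  "commands": [
    [0, 0, 0.004, 0],
    [0, 0, 0.003, 0],
    [0, 0, 0, 0],
    [0, 0, 0, 0]
  ]
}}

```text
clock: 8.7
ee_pos: [0.5293, -0.0883, 0.162]
ee_rot: [-1.835, -2.55, 0.0]
force: [-0.6, -0.0, -1.2]
finger_gap: 0.316
```

{"api": "carry_out", "payload": {
  "commands": [
    [0, 0, 0.001, 0],
    [0, 0, 0.001, 0],
    [0, 0, 0, 0],
    [0, 0, 0, 0]
  ]
}}

```text
clock: 9.03
ee_pos: [0.5294, -0.0883, 0.1601]
ee_rot: [-1.835, -2.55, 0.0]
force: [-0.3, -0.6, -0.3]
finger_gap: 0.314
```

Within about 1 mm of the rim. I'll open gently, wide enough to clear the knob, and let it settle.

{"api": "carry_out", "payload": {
  "commands": [
    [0, 0, 0.001, 0],
    [0, 0, 0, 0],
    [0, 0, 0, 0]
  ]
}}

```text
clock: 9.28
ee_pos: [0.5294, -0.0883, 0.1591]
ee_rot: [-1.835, -2.55, 0.0]
force: [-1.2, 0.5, -0.1]
finger_gap: 0.314
```

{"api": "carry_out", "payload": {
  "commands": [
    [0, 0, 0, 0],
    [0, 0, 0, 0],
    [0, 0, 0, 0],
    [0, 0, 0, 0],
    [0, 0, 0, 0]
  ],
  "jaw": 0.07
}}

```text
clock: 9.7
ee_pos: [0.5294, -0.0883, 0.1592]
ee_rot: [1.835, 2.55, 0.0]
force: [0.5, -0.6, 0.6]
finger_gap: 0.655
```

{"api": "carry_out", "payload": {
  "commands": [
    [0, 0, 0, 0],
    [0, 0, 0, 0],
    [0, 0, 0, 0],
    [0, 0, 0, 0],
    [0, 0, 0, 0]
  ]
}}

```text
clock: 10.12
ee_pos: [0.5294, -0.0883, 0.1591]
ee_rot: [-1.835, -2.55, -0.0]
force: [-0.6, 0.0, 0.8]
finger_gap: 0.793
```

{"api": "carry_out", "payload": {
  "commands": [
    [0, 0, -0.015, 0],
    [0, 0, -0.025, 0],
    [0, 0, -0.025, 0],
    [0, 0, -0.025, 0],
    [0, 0, -0.02, 0]
  ]
}}

```text
clock: 10.53
ee_pos: [0.5295, -0.0883, 0.2713]
ee_rot: [1.834, 2.549, 0.001]
force: [0.8, -0.4, -0.2]
finger_gap: 0.796
```

{"api": "carry_out", "payload": {
  "commands": [
    [0.04, 0, -0.01, 0],
    [0.04, 0, 0, 0],
    [0.04, 0, 0, 0],
    [0.04, 0, 0, 0],
    [0, 0, 0, 0]
  ]
}}

```text
clock: 10.95
ee_pos: [0.4768, 0.0688, 0.2801]
ee_rot: [-1.826, -2.555, -0.004]
force: [0.1, -0.5, 0.6]
finger_gap: 0.797
```

```bash
python3 - <<'E'
from h import *
delta([.5295,-.0883,.161])
a,da,ca=cap('scene'); b,db,cb=cap('top')
cv2.imwrite('pics/m4.png',np.hstack([cv2.resize(a[150:430,170:470],(429,400)),cv2.resize(b[180:320,330:460],(371,400))]))
for d,c in((da,ca),(db,cb)):
    X=cloud(c,d); m=(abs(X[...,0]-.53)<.035)&(abs(X[...,1]+.088)<.035)&(X[...,2]>.144)&(X[...,2]<.21)
    Q=X[m]; print(len(Q),np.percentile(Q[:,2],99.3).round(4))
    for lo,hi in((.144,.153),(.155,.192),(.193,.21)):
        q=Q[(Q[:,2]>lo)&(Q[:,2]<hi)]
        if len(q): print(lo,len(q),q.mean(0).round(4),((q.max(0)+q.min(0))/2).round(4),np.ptp(q,axis=0).round(3))
E
```

```text
t 10.95 pos [0.4768 0.0688 0.2801] F [ 0.1 -0.5  0.6] gap 69.9 zaxis [ 0.001  0.003 -1.   ]
tool shift [-0.166  -0.0013  0.1187]
x axis [-0.324  0.946  0.002] y axis [0.946 0.324 0.002]
544 0.1996
0.144 233 [ 0.5354 -0.0935  0.147 ] [ 0.5267 -0.0922  0.1485] [0.056 0.057 0.009]
0.155 148 [ 0.5386 -0.0947  0.1741] [ 0.5343 -0.0914  0.1735] [0.023 0.024 0.037]
0.193 149 [ 0.5316 -0.089   0.1963] [ 0.5317 -0.0882  0.1967] [0.027 0.028 0.007]
630 0.2007
0.144 349 [ 0.5252 -0.085   0.1475] [ 0.5287 -0.088   0.1485] [0.049 0.049 0.009]
0.155 53 [ 0.52  -0.081  0.173] [ 0.5235 -0.0839  0.1738] [0.017 0.02  0.036]
0.193 220 [ 0.5286 -0.0874  0.197 ] [ 0.5288 -0.0879  0.1975] [0.027 0.027 0.009]
```

View pics/m4.png

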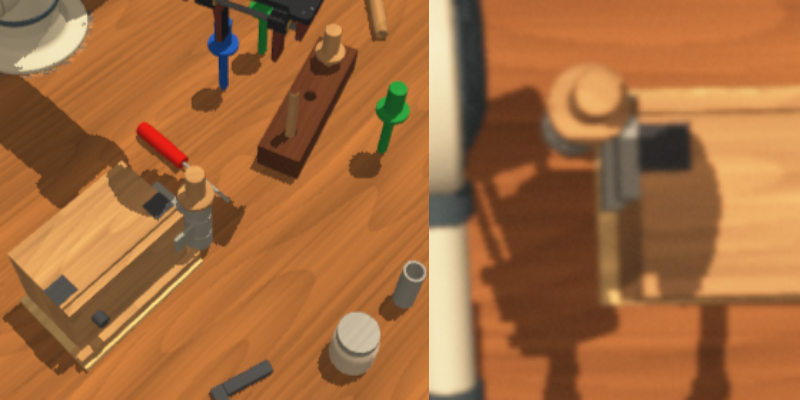

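The collar is seated on the top knuckle. The knob top measures 0.1996–0.2007 m, against 0.198 expected; the same cameras read 0.5–2 mm high in the rack. The lid stands, and the short pin and dowel are still in the rack.

```bash
python3 -c "
from h import *
print(workorder.sign_off())"
```

```text
the job is handed in; nothing more can be done
None
```

The long pin is in the hinge with its collar resting on the top knuckle, and the gripper has let go and backed away. I handed the job in at about 11 s on the robot's clock.

- **Seating:** the knob top measured 0.1996 and 0.2007 m in the two cameras, against 0.198 m expected when seated. The same cameras read the pin 0.5 to 2 mm high in the rack, so I take this as fully down.
- **Insertion force:** the wrist force stayed at about 1–2 N, no more than sensor noise, so the collar's contact never showed on it. I did not see the lid's and lower knuckles from inside. That the pin goes through all three follows from its depth and the free descent.
- **The rest of the scene:** in the last picture the lid was still standing, and the short pin and dowel were still in the rack.
- **Disagreement:** the scene camera put things about 3 mm further along x than the top and wrist views. I used the top and wrist positions, which agreed within 1 mm.

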